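Fasten the second latch of a repaired grinder's steel case

ROBOT

A 7-joint arm with a two-finger parallel gripper is mounted at the origin on the work surface. World frame = base frame: x ahead of the robot, y to its left, z up, the work surface at z = 0. Lengths are in m, angles in degrees, forces in N, time in s.
With the tool pointing down it reaches from about 0.425 to 0.875 m from the base axis. Payload 4.7 kg.
Tool frame: the origin (TCP) lies between the finger pads; the fingertips stand 8 mm ahead of it and the grasp point (between the pads) lies 11 mm behind it (env.tip_extent is the distance from the TCP to the fingertips, in m); z points along the fingers, y is the line along which they close (so a half turn about z gives the same grasp; the last joint's range is limited). The gripper opens to 87 mm and grips with 3 to 60 N. Pads are 19 mm wide; open, the fingers measure 117 mm over their backs; the gripper's body (75 mm by 190 mm) begins 51 mm behind the grasp point.
Start: joints at [76.037, 18.392, -4.016, 83.108, 1.295, 78.541, -3.26], TCP at [0.166, -0.629, 0.231] pointing down, gripper open.
Joint ranges: [-163.93, 163.93], [-17.29, 119.83], [-79.2, 71.16], [3.27, 140.29], [-89.18, 269.18], [5.43, 117.66], [-154.24, 154.24]. Speed limits (degrees/s): [147.25, 147.25, 180, 180, 180, 180, 180].

INTERFACE

Orientations are given as [roll, pitch, yaw] about the fixed x, y, z axes, in that order (R = Rz(yaw) Ry(pitch) Rx(roll)).
In Python, from cell import sensors, vision, workorder, env gives the robot as it stands.
- The arm moves only by the tool drive_tool, never from a script. Its argument "moves" is a list of rows, each an object of numbers: "x", "y", "z": the shift along the tool's x, y, z in mm; "rx", "ry", "rz": the turn, a rotation vector about the tool's x, y, z in rad; "fingers": the closure, from -1 (fully open) to 1 (shut). In form: [{"x": .., "y": .., "z": .., "rx": .., "ry": .., "rz": .., "fingers": ..}, ...]. A call has 1 to 20 rows; each row is the pose to reach, as a shift and turn from the pose commanded when the call began, along the tool's axes at that moment; what a row does not reach only later rows make up. A row lasts 1/8 s, in which the tool goes at most 62.5 mm and 10.7 degrees, less where a joint would pass 70% of its speed; a pose out of reach is approached as far as the arm can. A call with a gripper value outside its range is refused whole. The fingers move at their own pace and stop on an object; "force" is the grip in N (left out, the last holds). Time passes only in rows, so rows that repeat a pose let the fingers close. It gives the time, the measured TCP pose, the force, the opening and the grip force at its end, in the units of the state.
- sensors.get_obs(): the state, without advancing time (a new reading comes with each control period).
- vision.read_camera(name): name is "scene" or "top" or "wrist"; returns a dict with "image" (420x560x3 uint8, red, green, blue), "fx", "fy", "cx", "cy" (pixels), "R" (3x3) and "t" (3): a world point X has camera coordinates R X + t. Camera axes: x right, y down, z forward; pixel columns grow to the right and rows downward; lengths in m; the calibration is good to about 2 mm. A picture is of the moment at which its call begins. There is no depth.
- workorder.sign_off(): hands the job in; it is judged then, once.
The state is a dict: "time_s": time; "qpos": joint angles; "joint_velocities": joint speeds; "effort": joint torques, N m; "tool_pos": TCP position; "tool_rot": TCP orientation; "force": force on the tool from outside, world axes, zero at the start; "wrist_torque": the same for the moment, N m; "grip_width": finger opening in m; "grasp_force": force on a finger pad.
Only numpy, scipy, OpenCV 4.12 (cv2) and the standard library are available. Lean on these libraries where they do the work, as an engineer would, in place of code of your own. Each camera call takes 0.05 s, during which the arm holds its last target. There are 200 camera calls.

TASK

The repaired grinder is packed in its blue steel case and one of the two latches on top is already fastened. Fasten the open one: lower its wire bail behind the keeper on the lid until it meets the keeper's foot plate, draw it back under the keeper's lip until it is hooked, then press its lever over centre until it lies fully shut and holds the lid in. Feel your way - lower, draw and press gently, without forcing the latch or leaning on the lid - let go of everything at the end, and leave the other things on the bench and on the case where they are.

Things in the scene. Friction and masses are not known exactly. Their poses are not given: they have to be found in the camera images.
- case: blue steel case standing upright, too heavy to shift: 156 mm deep (x), 340 mm long (y), flat top 190 mm above the bench. Origin: centre of its underside; x from the body half to the lid half (away from the robot), y along it, z up. Seam along y at x = 18 mm. Folded handle on top, 13 mm high, x -62 to -26, y -54 to 54. Latches across the seam: open at y = 100, fastened at -100
- shut_latch (a point): pivot of the other latch, already fastened: shows what the open one must look like when done. Leave it alone
- pivot (a point): the open latch: centre of its lever's pivot pin, fixed to the case's body half, 20 mm above the case's top, at x -7, y +100 mm in the case's frame; axes as the case's. The latch's base under it is 32 mm wide (y)
- lever (a joint): lever angle about the pivot (about the case's +y). 0: shut, level, pointing from the pivot to -x; pi/2: straight up; 2.3: stop. Friction (0.028 N m) holds it where left. With the bail hooked and hand-taut it stands at 0.7 to 1.5. Pressing it on from there draws in the sprung lid: 2 to 14 N near its end, falling to dead centre at 0.15 to 0.45; below, it snaps shut by itself
- lever_end (a point): middle of the lever's upper face, 46 mm from the pivot. The lever is a bright steel plate 24 mm wide (y) and 3 mm thick, from 6 to 52 mm from the pivot; x of this frame points along it to the pivot, z square to the plate, up when shut. It bends if pressed with more than 22 N
- bail_pin (a point): centre of the pin on which the bail turns, on the lever as a crank: 14 mm from the pivot, 8 degrees below the lever's line when shut. At lever angle q it lies -14 cos(q - 0.14) mm in the case's x and 14 sin(q - 0.14) mm in height from the pivot, so the bail reaches farthest over the lid with the lever far open
- bail (a joint): angle of the bail about its pin, relative to the lever; -0.4 to 2.85. Bail angle minus lever angle is the bail's elevation above level, pointing to the case's +x. Friction (0.015 N m) makes it turn along with the lever until something stops it, so a bail not drawn under the lip lifts off again. Pulling the bail takes the lever along
- bail_bar (a point): centre of the bail's cross bar. The bail is a brass-coloured U of 5 mm round wire: two parallel arms, 39 mm over their outsides, 60 mm from pin to bar centre; x points along the arms away from the pin, y along the bar. The arms straddle lever, base and keeper and can be pinched across, at the bar, from above. The wire bends if pulled or pushed with more than 12 N
- keeper_mount (a point): nominal foot of the hook face, on the lid's top (moves with it); axes as the case's. 41.8 mm past the pivot in x (lid home), 46.8 ajar. The keeper: foot plate 28 mm (x, face at its middle) x 22 mm, packed up on shims, its top 5 to 16 mm above the lid, and in slots, the face up to 1.5 mm nearer or farther: neither is measured, feel them. Hook 20 mm wide (y), 3.6 mm wall on the pivot's side
- keeper_lip (a point): nominal outer edge of the lip's underside: 3 mm beyond the hook face and, at medium packing, 17 mm above the lid; the real one is up to 5.5 mm higher or lower. Lip 3 mm thick, 6.5 mm clear above the foot plate. The hooked bar lies under it against the face: bar centre 2.5 mm from the face, 2.5 to 4 mm above the foot plate. Too high it rides off the lip, too low it jams on the plate
- lid: the case's lid half, 60 mm deep (x), 340 mm long, as high as the body. Its flat top carries the keepers. At the open latch it springs ajar by 5 mm and gives about 1 mm per 20 N; leaning on it with more than 25 N dents it. Origin at the seam, on the top, at the fastened latch
- bearing: ball bearing, 32 mm across and 10 mm high, lying on top of the case between the handle and the seam; origin under its centre. Bystander, to be left alone
- grinder: red angle grinder lying on the bench, 265 mm long; origin under its middle. Bystander, to be left alone
- screwdriver: screwdriver lying on the bench; origin under its middle. Bystander, to be left alone
- grease_jar: white jar with a red cap, 68 mm across, 75 mm high; origin under its centre. Bystander, to be left alone
- brush_box: small cardboard box, 85 x 60 x 45 mm; origin under its centre. Bystander, to be left alone
- screw_tray: green open tray, 130 x 95 x 40 mm; origin under its centre. Bystander, to be left alone
- armature: motor armature, copper core 44 mm across on a 170 mm shaft, lying on the bench; origin under its middle. Bystander, to be left alone

How it is judged (in metres and radians):
On the way, in this order (a step that is already met when the one before it is completed fails the run):
1. the bail is hooked: its bar is behind the keeper's hook face and under the lip (distance between bail_bar and keeper_c0 below 0.0065 m and x of bail_bar in the frame of keeper_mount above -0.001 m and y of bail_bar in the frame of keeper_mount between -0.008 and 0.008 m), for 0.2 s.
2. the lever is pressed past centre and shut with the bail still hooked and the lid drawn in (all of step 1 and value of joint lever below 0.08 rad and x of keeper_mount in the frame of case below 0.0391 m), for 0.2 s.
At the end, for the whole second after the job is handed in: The bail's bar sits in the keeper (beyond its hook face, under the lip, bar centre within 6.5 mm of the middle of the hook wall, within 8 mm sideways), the lever is shut to within 0.08 rad, the lid is drawn in to less than 4.3 mm ajar (5 mm when free) at the keeper, and this holds by itself (all of step 2); the robot touches nothing.
It fails at once if the lever is forced with more than 22 N (contact force between the arm and lever_c0 above 22 N).
It fails at once if the bail is pulled or pushed with more than 12 N (contact force between the arm and bail above 12 N).
It fails at once if the lid or its keeper is leaned on with more than 25 N (contact force between the arm and lid above 25 N).
It fails at once if something else on the bench or the case is shifted more than 20 mm (distance of any of bearing, grinder, screwdriver, grease_jar, brush_box, screw_tray, armature from where it was at the start of the episode above 0.02 m).
It also fails if it takes over 72 s, if anything falls off the work surface, if the arm or the gripper's body presses on something with over 40 N, if the wrist force passes 120 N, or if a joint passes its speed limit or range.

## Working session

There is one attempt and no reset: what is moved stays moved. The work goes in short steps, Python scripts to look and compute and a tool call to move; the robot and the scene stay as the last step left them, time stands still between calls to the robot, and variables do not carry over. Pictures are saved under pics/ and viewed, at most 10 in all, crops included, and the job is handed in when it is done.

Besides the shell and the picture viewer there is one more tool, called after "Call:" by a JSON object that holds its "name" and its "arguments". drive_tool: Moves the arm, as the interface text tells. Its arguments: {"type":"object","properties":{"moves":{"type":"array"},"force":{"type":"number"}},"required":["moves"]}

```bash
mkdir -p pics; cat > h.py <<'E'
import numpy as np, cv2
from cell import sensors, vision, workorder, env
def snap(n,f):
    c=vision.read_camera(n); cv2.imwrite('pics/'+f+'.png',c['image'][:,:,::-1]); np.savez('pics/'+f+'.npz',**c); return c
def load(f): return dict(np.load('pics/'+f+'.npz'))
def ray(c,u,v):
    d=np.array([(u-c['cx'])/c['fx'],(v-c['cy'])/c['fy'],1.]); return -c['R'].T@c['t'], c['R'].T@d
def plane(c,u,v,z):
    o,d=ray(c,u,v); return o+d*(z-o[2])/d[2]
def proj(c,X):
    p=c['R']@np.asarray(X,float)+c['t']; return np.array([c['fx']*p[0]/p[2]+c['cx'],c['fy']*p[1]/p[2]+c['cy']])
def tri(c1,p1,c2,p2):
    o1,d1=ray(c1,*p1);o2,d2=ray(c2,*p2)
    s=np.linalg.lstsq(np.c_[d1,-d2],o2-o1,rcond=None)[0]
    a,b=o1+s[0]*d1,o2+s[1]*d2; return (a+b)/2,np.linalg.norm(a-b)
E
python3 - <<'E'
from h import *
a=snap('scene','s0');b=snap('top','t0')
im=np.vstack([a['image'],b['image']])
for c in(a,b): print(c['fx'],-c['R'].T@c['t'],c['R'].round(3).tolist())
print(sensors.get_obs(), env.tip_extent)
E
```

```text
515.8786959909721 [1.56053089 0.16784755 0.79099483] [[-0.184, 0.983, 0.014], [0.498, 0.105, -0.861], [-0.847, -0.152, -0.509]]
532.6128467406489 [ 0.33378381 -0.00336383  1.51323757] [[-0.013, -1.0, 0.014], [-0.99, 0.011, -0.142], [0.142, -0.015, -0.99]]
{'time_s': 0.1, 'qpos': array([76.03724301, 18.43552906, -4.0160161 , 83.16658979,  1.29722426,
       78.54105109, -3.25985721]), 'joint_velocities': array([-0.02138279, -0.22804929,  0.12723123, -0.24434775, -0.0935923 ,
        0.01811733,  0.05148114]), 'effort': array([-3.70612179e-04, -4.92574167e+01, -4.05976865e-01, -3.13398564e+01,
       -6.40632631e-02,  3.95077514e-02,  1.00474333e-04]), 'tool_pos': array([ 0.16554215, -0.62807851,  0.22957442]), 'tool_rot': array([-1.79902186e+02,  7.41537076e-03,  1.47733750e+01]), 'force': array([ 0.01029898,  0.00624197, -0.14004807]), 'wrist_torque': array([ 0.01617112, -0.01292756, -0.02233429]), 'grasp_force': 0.0, 'grip_width': 0.08687743385701617} 0.008
```

View pics/s0.png

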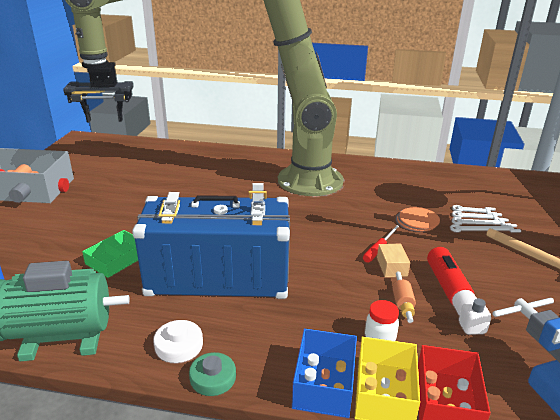

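View pics/t0.png

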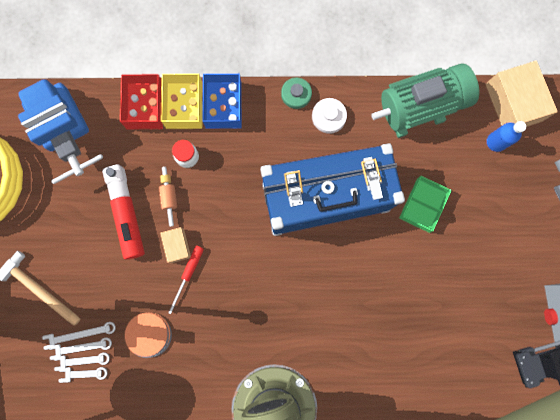

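The scene view shows the case at about (215,245), with the open latch, lever up, at (258,200) and the shut one at (170,208). In the top view they are at (293,187) and (372,175). I'll zoom in on both.

```bash
python3 - <<'E'
from h import *
a=load('s0');b=load('t0')
A=cv2.resize(a['image'][170:300,125:300],None,fx=4.5,fy=4.5,interpolation=cv2.INTER_CUBIC)[:,:,::-1]
B=cv2.resize(b['image'][135:245,250:415],None,fx=4.8,fy=4.8,interpolation=cv2.INTER_CUBIC)[:,:,::-1]
cv2.imwrite('pics/A.png',A);cv2.imwrite('pics/B.png',B)
E
```

```text
(no output)
```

View pics/A.png

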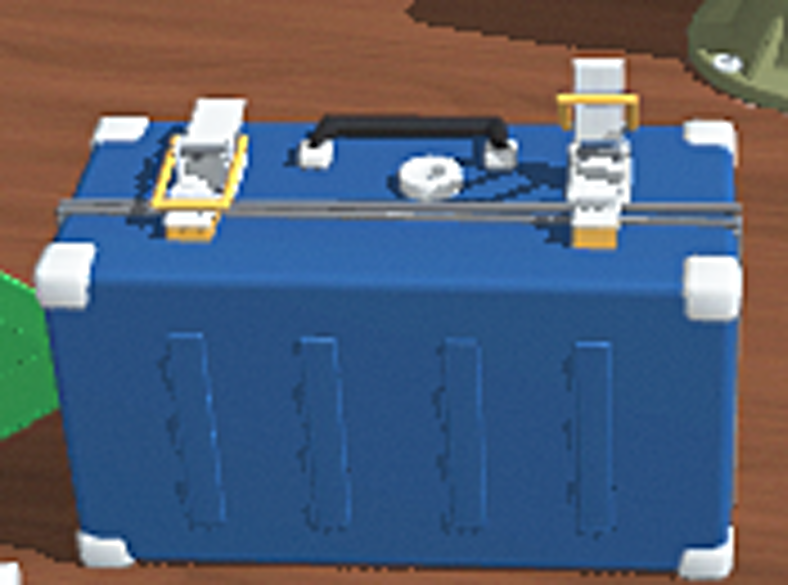

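View pics/B.png

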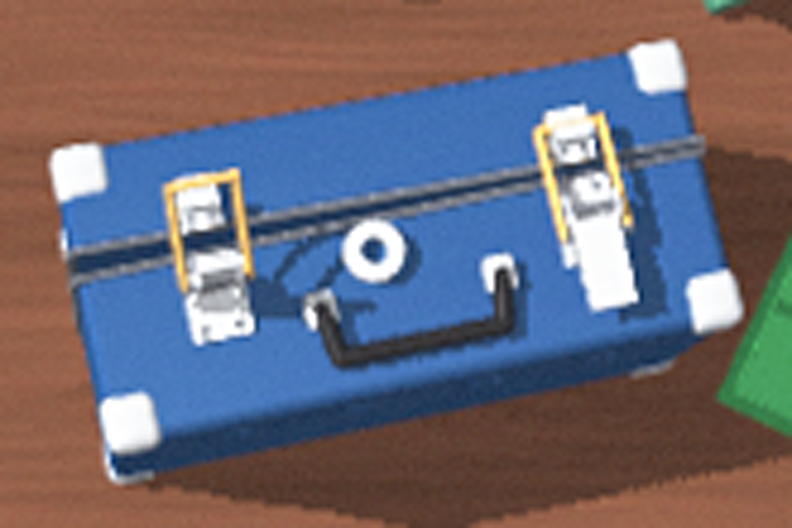

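Crop A shows the open latch's brass bar at crop (598,98) in front of the upright lever, whose tip is at (600,60). The keeper foot is at (595,237). Crop B shows the bar at (165–240,178), and the case corners are clear in both. Next I measure the case pose and the bar.

```bash
cat > m.py <<'E'
from h import *
from scipy.optimize import least_squares
a=load('s0');b=load('t0')
sa=lambda u,v:(125+(u-1.75)/4.5,170+(v-1.75)/4.5); sb=lambda u,v:(250+(u-1.9)/4.8,135+(v-1.9)/4.8)
def W(p,X): 
    c,s=np.cos(p[2]),np.sin(p[2]); X=np.asarray(X,float); return np.array([p[0]+c*X[0]-s*X[1],p[1]+s*X[0]+c*X[1],X[2]])
# bar, keypoints
bl,e1=tri(a,sa(558,99),b,sb(240,174)) # scene left end = -y = top right end
br,e2=tri(a,sa(638,99),b,sb(167,187))
print('bar ends',bl,br,e1,e2,np.linalg.norm(bl-br))
# hull of blue/white case via mask of blue in top view: corners far-left, far-right at z .19
for n,q in dict(FL=(52,150),FR=(678,42),NR=(742,305),NL=(108,448)).items(): print(n,plane(b,*sb(*q),.19))
for n,q in dict(FLs=(738,262),FRs=(40,262)).items(): print(n,plane(a,*sa(*q),.19))
print('bearing',plane(b,*sb(374,251),.2),plane(a,*sa(431,172),.2))
# seam ends
print('seam',plane(b,*sb(70,268),.19),plane(b,*sb(704,147),.19))
E
python3 m.py
```

```text
bar ends [ 0.60237709 -0.0691331   0.26335797] [ 0.59587369 -0.03189688  0.26415835] 0.002363860126368044 0.003725498229922087 0.03780834349596311
FL [0.63236219 0.02499096 0.19      ]
FR [ 0.68792034 -0.30947154  0.19      ]
NR [ 0.54539967 -0.33715818  0.19      ]
NL [ 0.47370632 -0.00287926  0.19      ]
FLs [0.61427295 0.02369235 0.19      ]
FRs [ 0.68368282 -0.30640014  0.19      ]
bearing [ 0.57447798 -0.1430063   0.2       ] [ 0.57734326 -0.14113124  0.2       ]
seam [0.56893512 0.01603673 0.19      ] [ 0.63051713 -0.32086129  0.19      ]
```

Call:
{"name": "drive_tool", "arguments": {"moves": [{"z": -60}, {"z": -130}, {"x": 50, "y": -40, "z": -130}, {"x": 100, "y": -80, "z": -130}, {"x": 150, "y": -121, "z": -130}, {"x": 200, "y": -162, "z": -130}, {"x": 250, "y": -202, "z": -130}, {"x": 300, "y": -243, "z": -130}, {"x": 350, "y": -283, "z": -130, "rz": 0.04}, {"x": 400, "y": -324, "z": -130, "rz": 0.083}, {"x": 450, "y": -364, "z": -130, "rz": 0.083}, {"x": 500, "y": -405, "z": -130, "rz": 0.083}, {"x": 540, "y": -437, "z": -130, "rz": 0.083}, {"x": 552, "y": -447, "z": -130, "rz": 0.083}, {"x": 552, "y": -447, "z": -130, "rz": 0.083}, {"x": 552, "y": -447, "z": -130, "rz": 0.083}, {"x": 552, "y": -447, "z": -130, "rz": 0.083}]}}

```text
invalid input at $.moves[0]: expected keys x, y, z, rx, ry, rz, fingers
```

```bash
python3 - <<'E'
from h import *
o=sensors.get_obs(); print(o['tool_pos'],o['tool_rot'],o['force'],o['qpos'])
c=snap('wrist','w1'); print(c['fx'],-c['R'].T@c['t'],c['R'].round(3).tolist())
np.set_printoptions(precision=4,suppress=True)
print(proj(c,[.599,-.0505,.264]),proj(c,[.5587,-.0582,.21]))
E
```

```text
[ 0.16554215 -0.62807851  0.22957442] [-1.79902186e+02  7.41537076e-03  1.47733750e+01] [ 0.01029898  0.00624197 -0.14004807] [76.03724301 18.43552906 -4.0160161  83.16658979  1.29722426 78.54105109
 -3.25985721]
349.6305715374709 [ 0.23910427 -0.6094288   0.3831523 ] [[0.255, -0.967, -0.002], [-0.929, -0.245, 0.278], [-0.27, -0.069, -0.96]]
[7696.8429 8551.8241] [-3467.4762 -3770.8485]
```

View pics/w1.png

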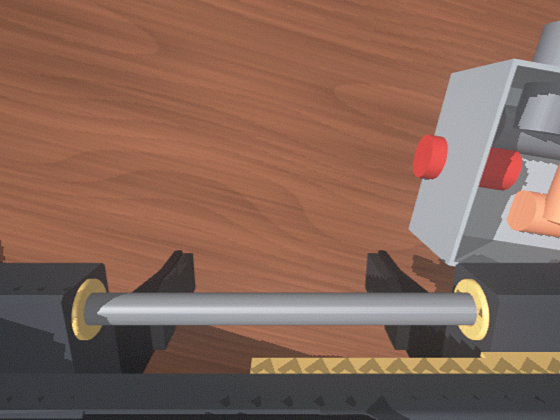

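The wrist view shows only bench and gripper fingers. The move was refused because every row needs all its keys, so I'll resend it.

Call:
{"name": "drive_tool", "arguments": {"moves": [{"x": 0, "y": 0, "z": -60, "rx": 0, "ry": 0, "rz": 0, "fingers": -1}, {"x": 0, "y": 0, "z": -130, "rx": 0, "ry": 0, "rz": 0, "fingers": -1}, {"x": 60, "y": -50, "z": -130, "rx": 0, "ry": 0, "rz": 0, "fingers": -1}, {"x": 110, "y": -90, "z": -130, "rx": 0, "ry": 0, "rz": 0, "fingers": -1}, {"x": 155, "y": -130, "z": -130, "rx": 0, "ry": 0, "rz": 0, "fingers": -1}, {"x": 200, "y": -170, "z": -130, "rx": 0, "ry": 0, "rz": 0, "fingers": -1}, {"x": 245, "y": -210, "z": -130, "rx": 0, "ry": 0, "rz": 0, "fingers": -1}, {"x": 290, "y": -250, "z": -130, "rx": 0, "ry": 0, "rz": 0.04, "fingers": -1}, {"x": 335, "y": -290, "z": -130, "rx": 0, "ry": 0, "rz": 0.083, "fingers": -1}, {"x": 380, "y": -330, "z": -130, "rx": 0, "ry": 0, "rz": 0.083, "fingers": -1}, {"x": 425, "y": -370, "z": -130, "rx": 0, "ry": 0, "rz": 0.083, "fingers": -1}, {"x": 470, "y": -410, "z": -130, "rx": 0, "ry": 0, "rz": 0.083, "fingers": -1}, {"x": 510, "y": -440, "z": -130, "rx": 0, "ry": 0, "rz": 0.083, "fingers": -1}, {"x": 527, "y": -454, "z": -130, "rx": 0, "ry": 0, "rz": 0.083, "fingers": -1}, {"x": 527, "y": -454, "z": -130, "rx": 0, "ry": 0, "rz": 0.083, "fingers": -1}, {"x": 527, "y": -454, "z": -130, "rx": 0, "ry": 0, "rz": 0.083, "fingers": -1}, {"x": 527, "y": -454, "z": -130, "rx": 0, "ry": 0, "rz": 0.083, "fingers": -1}]}}

```text
time_s: 2.28
tool_pos: [0.559, -0.0569, 0.3606]
tool_rot: [179.9, 0.0, 9.9]
force: [-0.2, -0.4, -0.4]
grip_width: 0.0871
grasp_force: 0.0
```

```bash
python3 - <<'E'
from h import *
np.set_printoptions(precision=4,suppress=True)
o=sensors.get_obs(); print(o['tool_pos'],o['tool_rot'],o['force'],o['qpos'])
c=snap('wrist','w2')
print(proj(c,[.599,-.0505,.264]),proj(c,[.5587,-.0582,.21]))
E
```

```text
[ 0.559  -0.0569  0.3606] [179.9453   0.0193   9.8587] [-0.1849 -0.3646 -0.4489] [ 36.6507   8.4693 -37.9521  82.1777   5.2548  91.1315 -81.0352]
[279.8959 164.7791] [280.6361 202.0041]
```

View pics/w2.png

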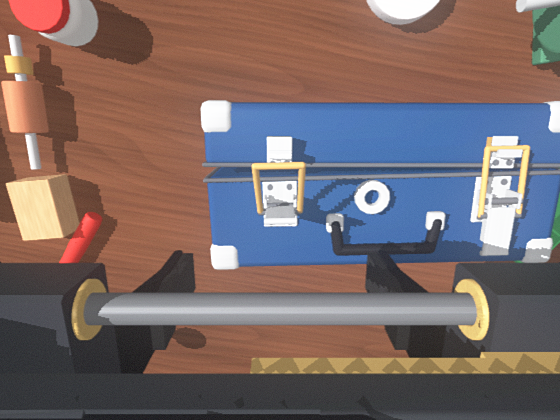

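The wrist view shows the open latch's bar at (253–304,165), within 1 px of the predicted (280,165). The keeper is above it at (279,150), and the seam runs along rows 164–178. I'll refine yaw and bar from colour masks.

```bash
python3 - <<'E'
from h import *
np.set_printoptions(precision=4,suppress=True)
c=load('w2'); im=c['image']; hsv=cv2.cvtColor(im,cv2.COLOR_RGB2HSV)
br=cv2.inRange(hsv,(10,110,110),(28,255,255))
for x0,x1 in((245,312),(478,532)):
    y,x=np.nonzero(br[140:225,x0:x1]); 
    sub=br[140:225,x0:x1]; rows=(sub>0).sum(1); print([(140+i,int(n)) for i,n in enumerate(rows) if n][:14])
m=np.zeros_like(br); m[158:173,248:310]=br[158:173,248:310]
ys,xs=np.nonzero(m); cols=[(x,ys[xs==x].mean(),len(ys[xs==x])) for x in np.unique(xs)]
print([(int(x),round(float(y),1),n) for x,y,n in cols])
# case top outline: blue mask
bl=cv2.inRange(hsv,(105,140,60),(125,255,255))
far=[(x,np.nonzero(bl[90:150,x])[0][0]+90) for x in range(240,540,5) if bl[90:150,x].any()]
p=np.polyfit(*zip(*far),1); P=[plane(c,x,np.polyval(p,x),.19) for x in(240,540)]
d=P[0]-P[1]; print('far edge',P,np.degrees(np.arctan2(-d[0],d[1])))
left=[(np.nonzero(bl[y,190:260])[0][0]+190,y) for y in range(135,240,5)]
p=np.polyfit([q[1] for q in left],[q[0] for q in left],1); P=[plane(c,np.polyval(p,y),y,.19) for y in(135,235)]
d=P[0]-P[1]; print('left edge',P,np.degrees(np.arctan2(d[1],d[0])))
near=[(x,np.nonzero(bl[200:285,x])[0][-1]+200) for x in range(245,325,5)]
print(near)
p=np.polyfit(*zip(*near),1); print('near',[plane(c,x,np.polyval(p,x),.19) for x in(245,320)])
E
```

```text
[(162, 12), (163, 24), (164, 2), (165, 2), (166, 2), (167, 29), (168, 51), (169, 12), (170, 10), (171, 9), (172, 9), (173, 10), (174, 9), (175, 9)]
[(140, 3), (141, 4), (142, 4), (143, 4), (144, 4), (145, 6), (146, 8), (147, 7), (148, 2), (149, 11), (150, 9), (151, 3), (152, 3), (153, 3)]
[(252, 170.0, 5), (253, 170.5, 4), (254, 168.8, 6), (255, 168.8, 6), (256, 167.5, 4), (257, 166.7, 3), (258, 166.7, 3), (259, 165.5, 2), (260, 165.5, 2), (261, 165.5, 2), (262, 166.0, 3), (263, 165.5, 2), (264, 165.5, 2), (265, 165.5, 2), (266, 165.5, 2), (267, 168.0, 1), (268, 168.0, 1), (269, 168.0, 1), (270, 165.5, 2), (271, 165.5, 2), (272, 165.5, 2), (273, 165.5, 2), (274, 166.0, 3), (275, 168.0, 1), (276, 168.0, 1), (277, 167.5, 2), (278, 167.5, 2), (279, 167.5, 2), (280, 168.0, 1), (281, 167.5, 2), (282, 166.0, 3), (283, 167.5, 2), (284, 166.0, 3), (285, 167.5, 2), (286, 166.0, 3), (287, 167.5, 2), (288, 167.5, 2), (289, 167.5, 2), (290, 166.0, 3), (291, 167.5, 2), (292, 165.7, 3), (293, 165.7, 3), (294, 165.7, 3), (295, 165.7, 3), (296, 165.7, 3), (297, 165.7, 3), (298, 165.7, 3), (299, 168.4, 7), (300, 168.4, 7), (301, 168.4, 7), (302, 168.4, 7), (303, 167.0, 11), (304, 165.0, 5)]
far edge [array([ 0.6367, -0.0083,  0.19  ]), array([ 0.6782, -0.2709,  0.19  ])] 8.983420825902996Traceback (most recent call last):
  File "<stdin>", line 16, in <module>
IndexError: index 0 is out of bounds for axis 0 with size 0
```

Call:
{"name": "drive_tool", "arguments": {"moves": [{"x": 39, "y": -1, "z": 0, "rx": 0, "ry": 0, "rz": 0, "fingers": -1}, {"x": 39, "y": -1, "z": 40, "rx": 0, "ry": 0, "rz": 0, "fingers": -1}, {"x": 39, "y": -1, "z": 70, "rx": 0, "ry": 0, "rz": 0, "fingers": -1}, {"x": 39, "y": -1, "z": 85, "rx": 0, "ry": 0, "rz": 0, "fingers": -0.3}, {"x": 39, "y": -1, "z": 95, "rx": 0, "ry": 0, "rz": 0, "fingers": -0.3}, {"x": 39, "y": -1, "z": 95, "rx": 0, "ry": 0, "rz": 0, "fingers": -0.3}, {"x": 39, "y": -1, "z": 95, "rx": 0, "ry": 0, "rz": 0, "fingers": -0.3}, {"x": 39, "y": -1, "z": 95, "rx": 0, "ry": 0, "rz": 0, "fingers": -0.3}], "force": 4}}

```text
time_s: 3.32
tool_pos: [0.5982, -0.0474, 0.2665]
tool_rot: [180.0, -0.1, 10.0]
force: [0.4, 0.3, 0.3]
grip_width: 0.0567
grasp_force: 0.0
```

```bash
python3 - <<'E'
from h import *
np.set_printoptions(precision=4,suppress=True)
o=sensors.get_obs(); print(o['tool_pos'],o['tool_rot'],o['force'],o['grip_width'])
c=snap('wrist','w3'); s=snap('scene','s3')
A=cv2.resize(s['image'][150:230,210:310],None,fx=5,fy=5,interpolation=cv2.INTER_CUBIC)
B=c['image'][120:400,130:430]
B=cv2.resize(B,(430,400))
cv2.imwrite('pics/C3.png',np.hstack([cv2.resize(A,(500,400))[:, :370],B])[:,:,::-1])
E
```

```text
[ 0.5982 -0.0474  0.2665] [179.9652  -0.0841  10.0159] [0.4211 0.2681 0.3354] 0.056662523197859124
```

View pics/C3.png

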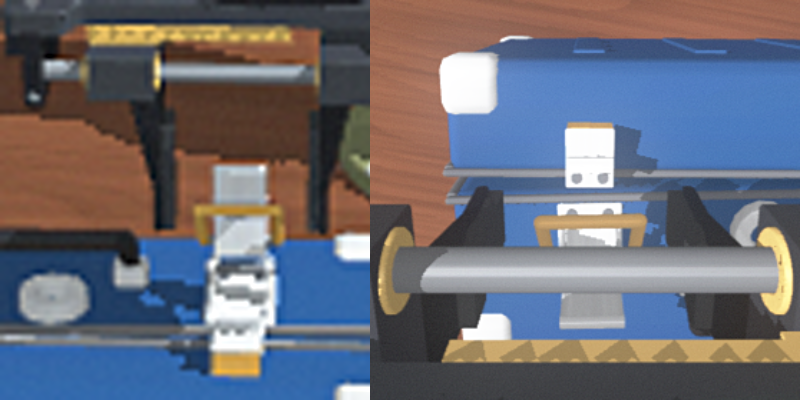

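The left half shows the fingers straddling the bar evenly: fingers at 165 and 318, bar centred at 241 and about 7 mm above the tips. The right half agrees, with the bar centred at 590 between fingers at 487 and 690. I'll rise 2 mm and pinch gently.

Call:
{"name": "drive_tool", "arguments": {"moves": [{"x": 0, "y": 0, "z": -2, "rx": 0, "ry": 0, "rz": 0, "fingers": -0.1}, {"x": 0, "y": 0, "z": -2, "rx": 0, "ry": 0, "rz": 0, "fingers": 0.05}, {"x": 0, "y": 0, "z": -2, "rx": 0, "ry": 0, "rz": 0, "fingers": 0.15}, {"x": 0, "y": 0, "z": -2, "rx": 0, "ry": 0, "rz": 0, "fingers": 0.3}, {"x": 0, "y": 0, "z": -2, "rx": 0, "ry": 0, "rz": 0, "fingers": 0.3}, {"x": 0, "y": 0, "z": -2, "rx": 0, "ry": 0, "rz": 0, "fingers": 0.3}], "force": 4}}

```text
time_s: 4.18
tool_pos: [0.5981, -0.0485, 0.2677]
tool_rot: [179.9, -0.0, 10.0]
force: [1.9, -4.6, 1.4]
grip_width: 0.0383
grasp_force: 4.0
```

Call:
{"name": "drive_tool", "arguments": {"moves": [{"x": 0, "y": 0.8, "z": 0, "rx": 0, "ry": 0, "rz": 0, "fingers": 0.3}, {"x": 0, "y": 1.2, "z": 0, "rx": 0, "ry": 0, "rz": 0, "fingers": 0.3}, {"x": 0, "y": 1.2, "z": 0, "rx": 0, "ry": 0, "rz": 0, "fingers": 0.3}]}}

```text
time_s: 4.55
tool_pos: [0.5981, -0.0486, 0.2677]
tool_rot: [180.0, -0.0, 10.0]
force: [1.4, -4.1, 0.9]
grip_width: 0.0384
grasp_force: 4.0
```

Call:
{"name": "drive_tool", "arguments": {"moves": [{"x": 0, "y": 1, "z": 0, "rx": 0, "ry": 0, "rz": 0, "fingers": 0.3}, {"x": 0, "y": 2, "z": 0, "rx": 0, "ry": 0, "rz": 0, "fingers": 0.3}, {"x": 0, "y": 2, "z": 0, "rx": 0, "ry": 0, "rz": 0, "fingers": 0.3}, {"x": 0, "y": 2, "z": 0, "rx": 0, "ry": 0, "rz": 0, "fingers": 0.3}]}}

```text
time_s: 5.05
tool_pos: [0.5983, -0.0492, 0.2675]
tool_rot: [-179.9, -0.0, 10.1]
force: [1.4, 2.5, 1.8]
grip_width: 0.0382
grasp_force: 4.0
```

Call:
{"name": "drive_tool", "arguments": {"moves": [{"x": 3, "y": -0.7, "z": 4, "rx": 0, "ry": 0, "rz": 0, "fingers": 0.3}, {"x": 6, "y": -0.7, "z": 9, "rx": 0, "ry": 0, "rz": 0, "fingers": 0.3}, {"x": 9, "y": -0.7, "z": 14, "rx": 0, "ry": 0, "rz": 0, "fingers": 0.3}, {"x": 11, "y": -0.7, "z": 19, "rx": 0, "ry": 0, "rz": 0, "fingers": 0.3}, {"x": 13, "y": -0.7, "z": 24, "rx": 0, "ry": 0, "rz": 0, "fingers": 0.3}, {"x": 15, "y": -0.7, "z": 29, "rx": 0, "ry": 0, "rz": 0, "fingers": 0.3}, {"x": 16, "y": -0.7, "z": 34, "rx": 0, "ry": 0, "rz": 0, "fingers": 0.3}, {"x": 17, "y": -0.7, "z": 38, "rx": 0, "ry": 0, "rz": 0, "fingers": 0.3}, {"x": 17, "y": -0.7, "z": 38, "rx": 0, "ry": 0, "rz": 0, "fingers": 0.3}]}}

```text
time_s: 6.18
tool_pos: [0.6147, -0.0465, 0.229]
tool_rot: [-180.0, 0.0, 10.0]
force: [-1.7, 3.9, 0.3]
grip_width: 0.0385
grasp_force: 4.0
```

```bash
python3 - <<'E'
from h import *
c=snap('wrist','w4'); s=snap('scene','s4')
A=cv2.resize(s['image'][155:235,215:300],(425,400),interpolation=cv2.INTER_CUBIC)
B=cv2.resize(c['image'][100:380,150:410],(371,400))
cv2.imwrite('pics/C4.png',np.hstack([A,B])[:,:,::-1])
E
```

```text
(no output)
```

View pics/C4.png

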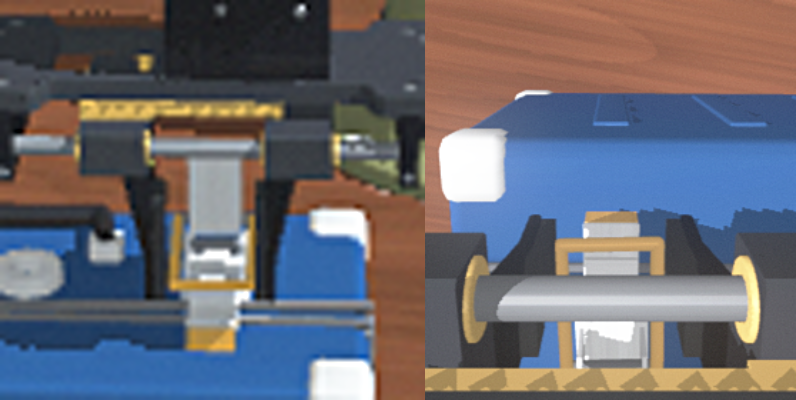

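The left half shows the bail following, with its bar now in front of the lever at (212,287). In the right half the bar is at (610,243) and the keeper foot's far end is at row 213. I'll triangulate the bar.

```bash
python3 - <<'E'
from h import *
np.set_printoptions(precision=4,suppress=True)
c=load('w4');s=load('s4')
yaw=np.radians(9.7); ex=np.array([np.cos(yaw),np.sin(yaw)]); ey=np.array([-ex[1],ex[0]])
piv=np.array([.583,-.1555])+ex*-.007+ey*.1
X,e=tri(s,(215+(212-2)/5,155+(287-2)/5),c,(150+(610-425)*260/371,100+243*.7))
print('bar',X,e,'rel pivot',(X[:2]-piv)@ex*1e3,(X[:2]-piv)@ey*1e3,(X[2]-.21)*1e3)
# keeper plate far end centre: scene crop row ~ 330 top edge / 349 bottom
for z in(.195,.2,.206):
  for (u,v) in((279.6-2,100+213*.7),):
    P=plane(c,u,v,z); print(z,'far end wrist',(P[:2]-piv)@ex*1e3,(P[:2]-piv)@ey*1e3)
  P=plane(s,215+212/5,155+328/5,z); print('   scene plate top far edge',(P[:2]-piv)@ex*1e3,(P[:2]-piv)@ey*1e3)
# lid-edge check: far edge of case should be 85 mm past pivot (+5 ajar)
P=[plane(load('w2'),u,104,.19) for u in(240,)]; print('edge',(P[0][:2]-piv)@ex*1e3)
print('tool rel pivot',(sensors.get_obs()['tool_pos'][:2]-piv)@ex*1e3)
E
```

```text
bar [ 0.6153 -0.0467  0.2222] 6.636650625369057e-06 rel pivot 57.11771752284534 1.7763854867430886 12.190827985259139
0.195 far end wrist 57.49370510533951 3.003100225025642
   scene plate top far edge 48.45708669206751 2.051659673114433
0.2 far end wrist 59.496863374138286 2.974467168900277
   scene plate top far edge 56.64993567115848 2.4876497545953895
0.206 far end wrist 61.90065329669683 2.940107501549837
   scene plate top far edge 66.48135444606778 3.010837852372548
edge 83.62254550263052
tool rel pivot 56.65292281267406
```

Call:
{"name": "drive_tool", "arguments": {"moves": [{"x": 0, "y": -1, "z": 2, "rx": 0, "ry": 0, "rz": 0, "fingers": 0.3}, {"x": 0, "y": -1, "z": 5, "rx": 0, "ry": 0, "rz": 0, "fingers": 0.3}, {"x": 0, "y": -1, "z": 8, "rx": 0, "ry": 0, "rz": 0, "fingers": 0.3}, {"x": 0, "y": -1, "z": 10, "rx": 0, "ry": 0, "rz": 0, "fingers": 0.3}, {"x": 0, "y": -1, "z": 10, "rx": 0, "ry": 0, "rz": 0, "fingers": 0.3}, {"x": 0, "y": -1, "z": 10, "rx": 0, "ry": 0, "rz": 0, "fingers": 0.3}]}}

```text
time_s: 7.02
tool_pos: [0.6148, -0.0463, 0.2195]
tool_rot: [180.0, 0.0, 10.0]
force: [-0.9, 2.4, 0.3]
grip_width: 0.0387
grasp_force: 4.0
```

Call:
{"name": "drive_tool", "arguments": {"moves": [{"x": 0, "y": 0, "z": 1, "rx": 0, "ry": 0, "rz": 0, "fingers": 0.3}, {"x": 0, "y": 0, "z": 2, "rx": 0, "ry": 0, "rz": 0, "fingers": 0.3}, {"x": 0, "y": 0, "z": 3, "rx": 0, "ry": 0, "rz": 0, "fingers": 0.3}, {"x": 0, "y": 0, "z": 3, "rx": 0, "ry": 0, "rz": 0, "fingers": 0.3}]}}

```text
time_s: 7.52
tool_pos: [0.6148, -0.0461, 0.2164]
tool_rot: [180.0, -0.0, 10.0]
force: [-0.1, 1.5, -0.8]
grip_width: 0.0387
grasp_force: 4.0
```

Call:
{"name": "drive_tool", "arguments": {"moves": [{"x": 0, "y": 0, "z": 1, "rx": 0, "ry": 0, "rz": 0, "fingers": 0.3}, {"x": 0, "y": 0, "z": 2, "rx": 0, "ry": 0, "rz": 0, "fingers": 0.3}, {"x": 0, "y": 0, "z": 2, "rx": 0, "ry": 0, "rz": 0, "fingers": 0.3}]}}

```text
time_s: 7.9
tool_pos: [0.6147, -0.0461, 0.2144]
tool_rot: [180.0, 0.0, 10.0]
force: [-0.1, 0.4, -0.9]
grip_width: 0.0388
grasp_force: 4.0
```

Call:
{"name": "drive_tool", "arguments": {"moves": [{"x": 0, "y": 0, "z": 1, "rx": 0, "ry": 0, "rz": 0, "fingers": 0.3}, {"x": 0, "y": 0, "z": 1, "rx": 0, "ry": 0, "rz": 0, "fingers": 0.3}, {"x": 0, "y": 0, "z": 1, "rx": 0, "ry": 0, "rz": 0, "fingers": 0.3}]}}

```text
time_s: 8.28
tool_pos: [0.6148, -0.0461, 0.2134]
tool_rot: [180.0, 0.0, 10.0]
force: [0.4, 1.0, -0.8]
grip_width: 0.0387
grasp_force: 4.0
```

Call:
{"name": "drive_tool", "arguments": {"moves": [{"x": 0, "y": 0, "z": 1, "rx": 0, "ry": 0, "rz": 0, "fingers": 0.3}, {"x": 0, "y": 0, "z": 1, "rx": 0, "ry": 0, "rz": 0, "fingers": 0.3}, {"x": 0, "y": 0, "z": 1, "rx": 0, "ry": 0, "rz": 0, "fingers": 0.3}]}}

```text
time_s: 8.65
tool_pos: [0.6147, -0.046, 0.2124]
tool_rot: [180.0, 0.0, 10.0]
force: [-0.5, -0.1, 0.4]
grip_width: 0.0384
grasp_force: 4.0
```

Call:
{"name": "drive_tool", "arguments": {"moves": [{"x": 0, "y": 0, "z": 1, "rx": 0, "ry": 0, "rz": 0, "fingers": 0.3}, {"x": 0, "y": 0, "z": 1, "rx": 0, "ry": 0, "rz": 0, "fingers": 0.3}]}}

```text
time_s: 8.9
tool_pos: [0.6148, -0.046, 0.2118]
tool_rot: [180.0, -0.0, 10.0]
force: [-1.7, 1.3, 1.7]
grip_width: 0.0386
grasp_force: 4.0
```

Call:
{"name": "drive_tool", "arguments": {"moves": [{"x": 0, "y": 0, "z": 1, "rx": 0, "ry": 0, "rz": 0, "fingers": 0.3}, {"x": 0, "y": 0, "z": 1, "rx": 0, "ry": 0, "rz": 0, "fingers": 0.3}]}}

```text
time_s: 9.15
tool_pos: [0.6149, -0.046, 0.2111]
tool_rot: [180.0, -0.0, 10.0]
force: [-1.5, 0.8, 5.6]
grip_width: 0.0385
grasp_force: 4.0
```

Call:
{"name": "drive_tool", "arguments": {"moves": [{"x": 0, "y": 0, "z": -1.1, "rx": 0, "ry": 0, "rz": 0, "fingers": 0.3}, {"x": 0, "y": 0, "z": -2.2, "rx": 0, "ry": 0, "rz": 0, "fingers": 0.3}, {"x": 0, "y": 0, "z": -2.2, "rx": 0, "ry": 0, "rz": 0, "fingers": 0.3}]}}

```text
time_s: 9.52
tool_pos: [0.6151, -0.0459, 0.2124]
tool_rot: [-180.0, -0.0, 10.0]
force: [1.6, 1.2, -0.5]
grip_width: 0.0384
grasp_force: 4.0
```

Call:
{"name": "drive_tool", "arguments": {"moves": [{"x": -1, "y": 0, "z": 0, "rx": 0, "ry": 0, "rz": 0, "fingers": 0.3}, {"x": -2, "y": 0, "z": 0, "rx": 0, "ry": 0, "rz": 0, "fingers": 0.3}, {"x": -2, "y": 0, "z": 0, "rx": 0, "ry": 0, "rz": 0, "fingers": 0.3}]}}

```text
time_s: 9.9
tool_pos: [0.613, -0.0463, 0.2128]
tool_rot: [180.0, -0.0, 10.0]
force: [3.7, -0.0, -0.7]
grip_width: 0.0384
grasp_force: 4.0
```

Call:
{"name": "drive_tool", "arguments": {"moves": [{"x": -1, "y": 0, "z": 0, "rx": 0, "ry": 0, "rz": 0, "fingers": 0.3}, {"x": -2, "y": 0, "z": 0, "rx": 0, "ry": 0, "rz": 0, "fingers": 0.3}, {"x": -2, "y": 0, "z": 0, "rx": 0, "ry": 0, "rz": 0, "fingers": 0.3}]}}

```text
time_s: 10.28
tool_pos: [0.6107, -0.0468, 0.2127]
tool_rot: [180.0, 0.0, 10.0]
force: [3.7, 0.4, -0.9]
grip_width: 0.0384
grasp_force: 4.0
```

Call:
{"name": "drive_tool", "arguments": {"moves": [{"x": -1, "y": 0, "z": 0, "rx": 0, "ry": 0, "rz": 0, "fingers": 0.3}, {"x": -1, "y": 0, "z": 0, "rx": 0, "ry": 0, "rz": 0, "fingers": 0.3}]}}

```text
time_s: 10.52
tool_pos: [0.6097, -0.0469, 0.2127]
tool_rot: [180.0, 0.0, 10.0]
force: [2.3, 0.1, -0.5]
grip_width: 0.0387
grasp_force: 4.0
```

Call:
{"name": "drive_tool", "arguments": {"moves": [{"x": -1, "y": 0, "z": 0, "rx": 0, "ry": 0, "rz": 0, "fingers": 0.3}, {"x": -1, "y": 0, "z": 0, "rx": 0, "ry": 0, "rz": 0, "fingers": 0.3}]}}

```text
time_s: 10.78
tool_pos: [0.6087, -0.0471, 0.2127]
tool_rot: [180.0, 0.0, 10.0]
force: [2.7, -0.2, -1.3]
grip_width: 0.0385
grasp_force: 4.0
```

Call:
{"name": "drive_tool", "arguments": {"moves": [{"x": -1, "y": 0, "z": 0, "rx": 0, "ry": 0, "rz": 0, "fingers": 0.3}, {"x": -1, "y": 0, "z": 0, "rx": 0, "ry": 0, "rz": 0, "fingers": 0.3}]}}

```text
time_s: 11.02
tool_pos: [0.6078, -0.0473, 0.2127]
tool_rot: [180.0, 0.0, 10.0]
force: [2.6, -0.3, -0.5]
grip_width: 0.0385
grasp_force: 4.0
```

Call:
{"name": "drive_tool", "arguments": {"moves": [{"x": -1, "y": 0, "z": 0, "rx": 0, "ry": 0, "rz": 0, "fingers": 0.3}, {"x": -1, "y": 0, "z": 0, "rx": 0, "ry": 0, "rz": 0, "fingers": 0.3}]}}

```text
time_s: 11.28
tool_pos: [0.6068, -0.0474, 0.2128]
tool_rot: [180.0, 0.0, 10.0]
force: [2.7, -0.6, -1.1]
grip_width: 0.0386
grasp_force: 4.0
```

```bash
python3 - <<'E'
from h import *
c=snap('wrist','w5'); s=snap('scene','s5')
A=cv2.resize(s['image'][180:230,230:285],(440,400),interpolation=cv2.INTER_CUBIC)
B=cv2.resize(c['image'][180:380,190:370],(360,400),interpolation=cv2.INTER_CUBIC)
cv2.imwrite('pics/C5.png',np.hstack([A,B])[:,:,::-1])
E
```

View pics/C5.png

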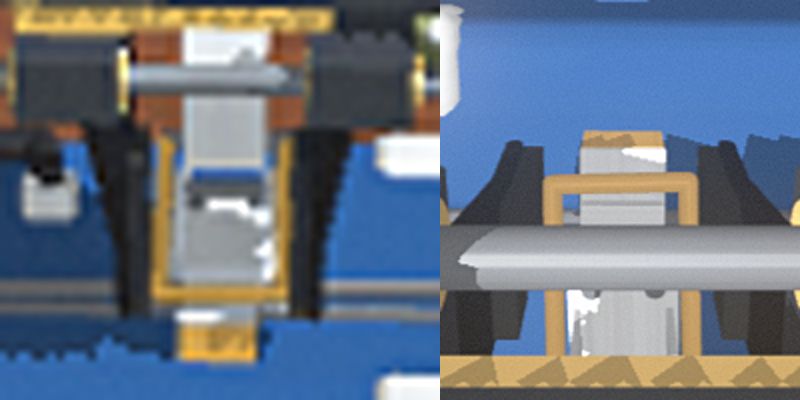

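The left half shows the bar at (220,295) in front of the keeper, with plate top visible at rows 308–320 below it and brass shims at 320–362. The right half shows the bar at row 184 with the plate edge at row 147. I'll measure the gap from bar to plate edge in numbers.

```bash
cat > q.py <<'E'
from h import *
np.set_printoptions(precision=4,suppress=True)
yaw=np.radians(9.7); ex=np.array([np.cos(yaw),np.sin(yaw)]); ey=np.array([-ex[1],ex[0]])
piv=np.array([.583,-.1555])+ex*-.007+ey*.1
def rel(X): return np.array([(X[:2]-piv)@ex,(X[:2]-piv)@ey,X[2]-.21])*1e3
E
python3 - <<'E'
from q import *
c=load('w5');s=load('s5')
X,e=tri(s,(257.3,216.4),c,(280.3,271.8)); print('bar',rel(X),e)
for v in(253.3,246):
  X,e=tri(s,(256.6,219.6),c,(279.5,v)); print('plate edge',rel(X),e)
print('tool',rel(sensors.get_obs()['tool_pos']))
# column profiles
for name,im,cols,rows in(('scene',s['image'],(252,257,261),range(206,228)),('wristbar',c['image'],(268,279,292,250,306),range(242,284))):
  for u in cols: print(name,u,[(v,*map(int,im[v,u])) for v in rows][::1 if name=='scene' else 2])
E
```

```text
bar [48.0927  1.8582 -4.3667] 3.671952203002865e-05
plate edge [56.9739  1.5256 -7.2155] 0.0015254573614447635
plate edge [62.0964  1.6765 -4.1142] 0.0012638218401019267
tool [48.6773  2.5328  2.7227]
scene 252 [(206, 166, 174, 185), (207, 167, 177, 185), (208, 166, 174, 182), (209, 166, 177, 187), (210, 167, 175, 186), (211, 161, 168, 175), (212, 151, 159, 166), (213, 143, 154, 161), (214, 143, 154, 167), (215, 114, 108, 93), (216, 193, 151, 69), (217, 144, 113, 51), (218, 110, 115, 121), (219, 217, 225, 234), (220, 127, 131, 128), (221, 135, 119, 83), (222, 139, 123, 86), (223, 141, 123, 85), (224, 159, 148, 118), (225, 67, 109, 175), (226, 47, 104, 172), (227, 51, 105, 171)]
scene 257 [(206, 166, 172, 176), (207, 145, 149, 153), (208, 149, 154, 156), (209, 150, 155, 157), (210, 150, 154, 158), (211, 149, 155, 157), (212, 150, 156, 159), (213, 158, 166, 171), (214, 167, 175, 185), (215, 153, 148, 127), (216, 190, 147, 67), (217, 165, 135, 76), (218, 138, 149, 153), (219, 204, 217, 231), (220, 158, 148, 126), (221, 172, 133, 67), (222, 171, 134, 66), (223, 177, 138, 69), (224, 230, 
[... 2186 characters left out ...]
, 83, 129, 196), (262, 85, 128, 195), (264, 85, 129, 195), (266, 85, 128, 197), (268, 186, 151, 98), (270, 198, 160, 109), (272, 211, 171, 113), (274, 195, 159, 107), (276, 186, 151, 99), (278, 181, 146, 102), (280, 180, 146, 98), (282, 185, 149, 105)]
wristbar 306 [(242, 84, 132, 200), (244, 84, 128, 197), (246, 85, 130, 198), (248, 67, 93, 134), (250, 64, 89, 127), (252, 62, 86, 127), (254, 63, 89, 127), (256, 65, 92, 127), (258, 67, 92, 131), (260, 66, 91, 129), (262, 65, 89, 127), (264, 58, 87, 127), (266, 168, 136, 98), (268, 195, 158, 108), (270, 204, 163, 111), (272, 205, 164, 111), (274, 194, 157, 102), (276, 103, 103, 114), (278, 66, 89, 125), (280, 71, 93, 129), (282, 66, 88, 124)]
```

The bar is 2.8 mm above the plate and about 8.9 mm short of the plate's far edge, where a hooked bar would be 11.5 mm short. It is still in front of the lip, because my pivot estimate is about 4 mm too far in x. I'll keep drawing gently.

Call:
{"name": "drive_tool", "arguments": {"moves": [{"x": -1, "y": 0, "z": 0, "rx": 0, "ry": 0, "rz": 0, "fingers": 0.3}, {"x": -1, "y": 0, "z": 0, "rx": 0, "ry": 0, "rz": 0, "fingers": 0.3}]}}

```text
time_s: 11.62
tool_pos: [0.6058, -0.0476, 0.2127]
tool_rot: [180.0, 0.0, 10.0]
force: [3.8, -1.2, -1.1]
grip_width: 0.0387
grasp_force: 4.0
```

Call:
{"name": "drive_tool", "arguments": {"moves": [{"x": -1, "y": 0, "z": 0, "rx": 0, "ry": 0, "rz": 0, "fingers": 0.3}, {"x": -1, "y": 0, "z": 0, "rx": 0, "ry": 0, "rz": 0, "fingers": 0.3}]}}

```text
time_s: 11.88
tool_pos: [0.6049, -0.0478, 0.2128]
tool_rot: [180.0, 0.0, 10.0]
force: [4.0, -0.0, -1.0]
grip_width: 0.0383
grasp_force: 4.0
```

```bash
cat > prof.py <<'E'
from q import *
import sys
c=snap('wrist',sys.argv[1]); s=snap('scene',sys.argv[1]+'s')
def run(im,u,v0,v1):
    h=cv2.cvtColor(im,cv2.COLOR_RGB2HSV)[v0:v1,u]; return ''.join('B' if 8<p[0]<30 and p[1]>70 else ('b' if 95<p[0]<130 and p[1]>90 else '.') for p in h)
for u in(250,268,279,292,306): print('w',u,run(c['image'],u,236,300))
for u in(248,252,257,261,266): print('s',u,run(s['image'],u,206,230))
E
python3 prof.py w6
```

```text
w 250 bbbbbbbbbbbbbbbbbbbbbbbbbbbbbbbBBBBBBBBBBBBBBBBBBBBBBBBBB.......
w 268 bbbbbbBBBBBBBB.................BBBBBBBBB........................
w 279 bbbbbbBBBBBBBB.................BBBBBBBBB........................
w 292 bbbbbbBBBBBBBB................BBBBBBBBBB........................
w 306 bbbbbbbbbbbbbbbbbbbbbbbbbbbbb.BBBBBBBBBB.bbbbb........bb........
s 248 ..........B...bbbbbbbbbb
s 252 .........BB....BBB.bbbbb
s 257 .........BB....BBBB.bbbb
s 261 .........BB....BBBB.bbbb
s 266 BBBBBBBBBBBb..bbbbbbbbbb
```

Call:
{"name": "drive_tool", "arguments": {"moves": [{"x": -1, "y": 0, "z": 0, "rx": 0, "ry": 0, "rz": 0, "fingers": 0.3}, {"x": -1, "y": 0, "z": 0, "rx": 0, "ry": 0, "rz": 0, "fingers": 0.3}]}}

```text
time_s: 12.22
tool_pos: [0.6039, -0.048, 0.2127]
tool_rot: [180.0, 0.0, 10.0]
force: [3.7, -0.8, -1.5]
grip_width: 0.0386
grasp_force: 4.0
```

```bash
python3 prof.py w7; python3 - <<'E'
from q import *
c=load('w7'); z=.2028
for v in(248.5,): print('plate edge',[rel(plane(c,279,v,zz)) for zz in(.201,.203,.205)])
for v in(271.2,): print('bar',[rel(plane(c,279,v,zz+.0028)) for zz in(.201,.203,.205)])
print(rel(sensors.get_obs()['tool_pos']))
E
```

```text
w 250 bbbbbbbbbbbbbbbbbbbbbbbbbbbbbb.BBBBBBBBBBBBBBBBBBBBBBBBBB.......
w 268 bbbb.BBBBBBB...................BBBBBBBB.........................
w 279 bbbb.BBBBBBB..................BBBBBBBBB.........................
w 292 bbbb.BBBBBBB..................BBBBBBBBB.........................
w 306 bbbbbbbbbbbbbbbbbbbbbbbbbbbbb.BBBBBBBBB.bbbb........bbbb........
s 248 ..............bbbbbbbbbb
s 252 .........BB....BBB.bbbbb
s 257 .........BB....BBBB.bbbb
s 261 .........BB....BBBB.bbbb
s 266 BBBBBBBBBB.b..bbbbbbbbbb
plate edge [array([55.8441,  2.5479, -9.    ]), array([56.6399,  2.5464, -7.    ]), array([57.4357,  2.5449, -5.    ])]
bar [array([44.6086,  2.4928, -6.2   ]), array([45.5564,  2.4919, -4.2   ]), array([46.5041,  2.4911, -2.2   ])]
[45.7583  2.521   2.7542]
```

Call:
{"name": "drive_tool", "arguments": {"moves": [{"x": -1, "y": 0, "z": 0, "rx": 0, "ry": 0, "rz": 0, "fingers": 0.3}, {"x": -1, "y": 0, "z": 0, "rx": 0, "ry": 0, "rz": 0, "fingers": 0.3}]}}

```text
time_s: 12.58
tool_pos: [0.6029, -0.0481, 0.2128]
tool_rot: [180.0, -0.0, 10.0]
force: [4.1, -0.3, -1.6]
grip_width: 0.0385
grasp_force: 4.0
```

```bash
python3 prof.py w8
```

```text
w 250 bbbbbbbbbbbbbbbbbbbbbbbbbbbbbb.BBBBBBBBBBBBBBBBBBBBBBBBBB.......
w 268 bb.BBBBBBB....................BBBBBBB...........................
w 279 bb.BBBBBBB....................BBBBBBB...........................
w 292 bb.BBBBBBB....................BBBBBBB...........................
w 306 bbbbbbbbbbbbbbbbbbbbbbbbbbbbbBBBBBBBBBB.bb.........bbbbb........
s 248 .........B....bbbbbbbbbb
s 252 .........BB....BBB.bbbbb
s 257 .........BB....BBBB.bbbb
s 261 .........BB....BBBB.bbbb
s 266 BBBBBBBBBB.b..bbbbbbbbbb
```

The bar is now sliding under the lip: 7 rows visible, down from 9.

Call:
{"name": "drive_tool", "arguments": {"moves": [{"x": -1, "y": 0, "z": 0, "rx": 0, "ry": 0, "rz": 0, "fingers": 0.3}, {"x": -1, "y": 0, "z": 0, "rx": 0, "ry": 0, "rz": 0, "fingers": 0.3}]}}

```text
time_s: 12.92
tool_pos: [0.6022, -0.0483, 0.2128]
tool_rot: [180.0, -0.0, 10.0]
force: [5.0, 0.0, -1.3]
grip_width: 0.0385
grasp_force: 4.0
```

```bash
python3 prof.py w9
```

```text
w 250 bbbbbbbbbbbbbbbbbbbbbbbbbbbbb.BBBBBBBBBBBBBBBBBBBBBBBBBBB.......
w 268 b.BBBBBBB.....................BBBBBB............................
w 279 b.BBBBBBB....................BBBBBBB............................
w 292 b.BBBBBBB....................BBBBBBB............................
w 306 bbbbbbbbbbbbbbbbbbbbbbbbbbbb.BBBBBBBBB.bb.........bbbbbb........
s 248 .........B....bbbbbbbbbb
s 252 .........BB....BBB.bbbbb
s 257 .........BB....BBBB.bbbb
s 261 .........BB....BBBB.bbbb
s 266 BBBBBBBBBB.b..bbbbbbbbbb
```

Call:
{"name": "drive_tool", "arguments": {"moves": [{"x": -1, "y": 0, "z": 0, "rx": 0, "ry": 0, "rz": 0, "fingers": 0.3}, {"x": -1, "y": 0, "z": 0, "rx": 0, "ry": 0, "rz": 0, "fingers": 0.3}]}}

```text
time_s: 13.28
tool_pos: [0.6014, -0.0484, 0.213]
tool_rot: [180.0, -0.1, 10.0]
force: [5.7, -1.1, -0.5]
grip_width: 0.0385
grasp_force: 4.0
```

```bash
python3 prof.py w10
```

```text
w 250 bbbbbbbbbbbbbbbbbbbbbbbbbbbbBBBBBBBBBBBBBBBBBBBBBBBBBBBBB.......
w 268 BBBBBBBB....................BBBBBB..............................
w 279 BBBBBBBB....................BBBBBB..............................
w 292 BBBBBBBB....................BBBBBB..............................
w 306 bbbbbbbbbbbbbbbbbbbbbbbbbb.BBBBBBBBBB.bb........bbbbbbbb........
s 248 .........B....bbbbbbbbbb
s 252 ..........B....BBB.bbbbb
s 257 .........BB....BBBB.bbbb
s 261 .........BB....BBBB.bbbb
s 266 BBBBBBBBBB.b..bbbbbbbbbb
```

Call:
{"name": "drive_tool", "arguments": {"moves": [{"x": 0.8, "y": 0, "z": 0, "rx": 0, "ry": 0, "rz": 0, "fingers": 0.3}, {"x": 0.8, "y": 0, "z": 0, "rx": 0, "ry": 0, "rz": 0, "fingers": 0.3}, {"x": 0.8, "y": 0, "z": 0, "rx": 0, "ry": 0, "rz": 0, "fingers": 0}, {"x": 0.8, "y": 0, "z": 0, "rx": 0, "ry": 0, "rz": 0, "fingers": -0.3}, {"x": 0.8, "y": 0, "z": 0, "rx": 0, "ry": 0, "rz": 0, "fingers": -0.3}, {"x": 0.8, "y": 0, "z": 0, "rx": 0, "ry": 0, "rz": 0, "fingers": -0.3}, {"x": 0.8, "y": 0, "z": 0, "rx": 0, "ry": 0, "rz": 0, "fingers": -0.3}]}}

```text
time_s: 14.25
tool_pos: [0.6016, -0.0482, 0.2126]
tool_rot: [-180.0, 0.0, 10.0]
force: [0.2, 0.2, -0.1]
grip_width: 0.0565
grasp_force: 0.0
```

```bash
python3 prof.py w11; python3 -c "
from h import *
print(sensors.get_obs()['force'])"
```

```text
w 250 bbbbbbbbbbbbbbbbbbbbbbbbbbbb.BBBBBBBBBBBBBBBBBBBBBBBBBBBB.......
w 268 .BBBBBBB.....................BBBBBB.............................
w 279 .BBBBBBB.....................BBBBBB.............................
w 292 .BBBBBBB....................BBBBBBB.............................
w 306 bbbbbbbbbbbbbbbbbbbbbbbbbbb.BBBBBBBBBB.b.........bbbbbbb........
s 248 bbbbbbbb...b..bbbbbbbbbb
s 252 .........BB....BBB.bbbbb
s 257 .........BB....BBBB.bbbb
s 261 .........BB....BBBB.bbbb
s 266 ...........b..bbbbbbbbbb
[ 0.26042472 -0.02587373 -0.17825769]
```

Call:
{"name": "drive_tool", "arguments": {"moves": [{"x": 0, "y": 0, "z": -15, "rx": 0, "ry": 0, "rz": 0, "fingers": -0.3}, {"x": 0, "y": 0, "z": -50, "rx": 0, "ry": 0, "rz": 0, "fingers": -0.3}, {"x": 0, "y": 0, "z": -100, "rx": 0, "ry": 0, "rz": 0, "fingers": 0.3}, {"x": -40, "y": 0, "z": -120, "rx": 0, "ry": 0, "rz": 0, "fingers": 1}, {"x": -50, "y": 0, "z": -120, "rx": 0, "ry": 0, "rz": 0, "fingers": 1}, {"x": -50, "y": 0, "z": -120, "rx": 0, "ry": 0, "rz": 0, "fingers": 1}, {"x": -50, "y": 0, "z": -120, "rx": 0, "ry": 0, "rz": 0, "fingers": 1}, {"x": -50, "y": 0, "z": -120, "rx": 0, "ry": 0, "rz": 0, "fingers": 1}], "force": 20}}

```text
time_s: 15.35
tool_pos: [0.5527, -0.0567, 0.3318]
tool_rot: [-179.9, 0.1, 10.0]
force: [-0.3, -0.2, -0.4]
grip_width: 0.0051
grasp_force: 0.0
```

```bash
python3 - <<'E'
from h import *
c=snap('wrist','w12'); s=snap('scene','s12'); t=snap('top','t12')
A=cv2.resize(s['image'][170:230,230:285],(366,400),interpolation=cv2.INTER_CUBIC)
B=cv2.resize(c['image'][100:380,150:450],(429,400),interpolation=cv2.INTER_CUBIC)
cv2.imwrite('pics/C12.png',np.hstack([A,B])[:,:,::-1])
E
```

```text
(no output)
```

View pics/C12.png

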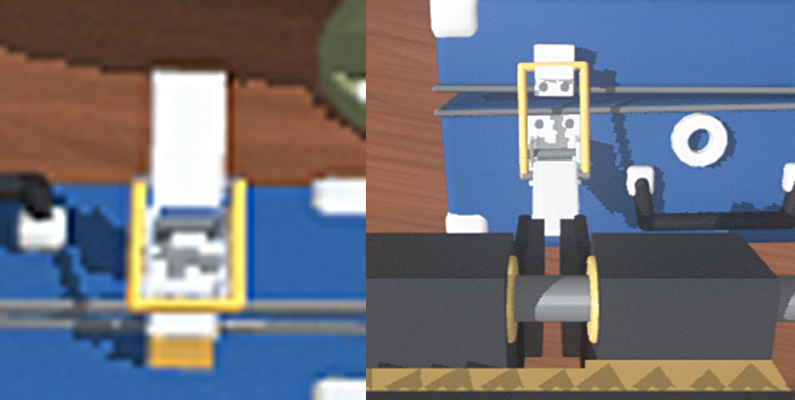

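The left half shows the bail hooked, with its bar at row 300 under the lip, and the lever tip at (190,70). In the right half the lever runs from row 155 to its tip at about (556,235), between the closing fingers.

```bash
python3 - <<'E'
from q import *
c=load('w12');s=load('s12')
X,e=tri(s,(258.4,180.3),c,(283,264.2)); print('tip',rel(X),e,X)
X,e=tri(s,(258.4,180.3+33*.0),c,(283,262)); print('tip',rel(X),e)
# lever lower end at pivot: wrist row ~ 158 crop ; scene row ~208
X,e=tri(s,(258.4,170+207*.15),c,(283,100+157*.7)); print('lever root',rel(X),e)
print(rel(sensors.get_obs()['tool_pos']),sensors.get_obs()['grip_width'])
E
```

```text
tip [-35.1467   0.1506  42.6094] 0.0008137461626321794 [ 0.5246 -0.0639  0.2526]
tip [-32.9244   0.2196  43.7362] 0.0008997039298258778
lever root [-4.9035  0.7669  4.8291] 0.0020956706406718008
[ -6.2089   2.4812 122.1476] 0.0013788599718911351
```

Call:
{"name": "drive_tool", "arguments": {"moves": [{"x": -5, "y": 1.2, "z": 30, "rx": 0, "ry": 0, "rz": 0, "fingers": 1}, {"x": -9, "y": 1.2, "z": 55, "rx": 0, "ry": 0, "rz": 0, "fingers": 1}, {"x": -9, "y": 1.2, "z": 70, "rx": 0, "ry": 0, "rz": 0, "fingers": 1}, {"x": -9, "y": 1.2, "z": 76, "rx": 0, "ry": 0, "rz": 0, "fingers": 1}, {"x": -9, "y": 1.2, "z": 76, "rx": 0, "ry": 0, "rz": 0, "fingers": 1}, {"x": -9, "y": 1.2, "z": 76, "rx": 0, "ry": 0, "rz": 0, "fingers": 1}]}}

```text
time_s: 16.25
tool_pos: [0.5445, -0.0596, 0.2576]
tool_rot: [180.0, -0.1, 10.0]
force: [-0.7, -0.4, -0.3]
grip_width: 0.0003
grasp_force: 0.0
```

Now I push toward -x until contact.

Call:
{"name": "drive_tool", "arguments": {"moves": [{"x": -1, "y": 0, "z": 0.5, "rx": 0, "ry": 0, "rz": 0, "fingers": 1}, {"x": -2, "y": 0, "z": 1, "rx": 0, "ry": 0, "rz": 0, "fingers": 1}, {"x": -3, "y": 0, "z": 1.5, "rx": 0, "ry": 0, "rz": 0, "fingers": 1}, {"x": -3, "y": 0, "z": 1.5, "rx": 0, "ry": 0, "rz": 0, "fingers": 1}]}}

```text
time_s: 16.75
tool_pos: [0.5411, -0.0602, 0.2554]
tool_rot: [180.0, -0.0, 10.0]
force: [1.1, 0.3, 0.5]
grip_width: 0.0006
grasp_force: 0.5
```

Call:
{"name": "drive_tool", "arguments": {"moves": [{"x": -1, "y": 0, "z": 0.5, "rx": 0, "ry": 0, "rz": 0, "fingers": 1}, {"x": -2, "y": 0, "z": 1, "rx": 0, "ry": 0, "rz": 0, "fingers": 1}, {"x": -2, "y": 0, "z": 1, "rx": 0, "ry": 0, "rz": 0, "fingers": 1}]}}

```text
time_s: 17.12
tool_pos: [0.539, -0.0606, 0.2542]
tool_rot: [180.0, -0.0, 10.0]
force: [1.5, 0.6, -0.2]
grip_width: 0.0005
grasp_force: 0.7
```

Call:
{"name": "drive_tool", "arguments": {"moves": [{"x": -1, "y": 0, "z": 0.7, "rx": 0, "ry": 0, "rz": 0, "fingers": 1}, {"x": -2, "y": 0, "z": 1.4, "rx": 0, "ry": 0, "rz": 0, "fingers": 1}, {"x": -2, "y": 0, "z": 1.4, "rx": 0, "ry": 0, "rz": 0, "fingers": 1}]}}

```text
time_s: 17.5
tool_pos: [0.537, -0.0609, 0.2528]
tool_rot: [180.0, -0.0, 10.0]
force: [1.1, -0.1, 0.9]
grip_width: 0.0002
grasp_force: 0.8
```

Call:
{"name": "drive_tool", "arguments": {"moves": [{"x": -1, "y": 0, "z": 0.8, "rx": 0, "ry": 0, "rz": 0, "fingers": 1}, {"x": -2, "y": 0, "z": 1.6, "rx": 0, "ry": 0, "rz": 0, "fingers": 1}, {"x": -2, "y": 0, "z": 1.6, "rx": 0, "ry": 0, "rz": 0, "fingers": 1}]}}

```text
time_s: 17.88
tool_pos: [0.535, -0.0612, 0.2512]
tool_rot: [180.0, -0.0, 10.0]
force: [2.0, 0.2, -0.0]
grip_width: 0.0003
grasp_force: 1.0
```

Call:
{"name": "drive_tool", "arguments": {"moves": [{"x": -0.8, "y": 0, "z": 0.8, "rx": 0, "ry": 0, "rz": 0, "fingers": 1}, {"x": -1.6, "y": 0, "z": 1.6, "rx": 0, "ry": 0, "rz": 0, "fingers": 1}, {"x": -2.3, "y": 0, "z": 2.3, "rx": 0, "ry": 0, "rz": 0, "fingers": 1}, {"x": -2.3, "y": 0, "z": 2.3, "rx": 0, "ry": 0, "rz": 0, "fingers": 1}]}}

```text
time_s: 18.38
tool_pos: [0.5327, -0.0616, 0.2489]
tool_rot: [180.0, 0.0, 10.0]
force: [3.4, -0.4, 0.4]
grip_width: 0.0005
grasp_force: 1.1
```

Call:
{"name": "drive_tool", "arguments": {"moves": [{"x": -0.8, "y": 0, "z": 0.9, "rx": 0, "ry": 0, "rz": 0, "fingers": 1}, {"x": -1.5, "y": 0, "z": 1.8, "rx": 0, "ry": 0, "rz": 0, "fingers": 1}, {"x": -1.5, "y": 0, "z": 1.8, "rx": 0, "ry": 0, "rz": 0, "fingers": 1}]}}

```text
time_s: 18.75
tool_pos: [0.5312, -0.062, 0.2471]
tool_rot: [180.0, 0.0, 10.0]
force: [3.0, 0.1, -0.0]
grip_width: 0.0008
grasp_force: 1.1
```

Call:
{"name": "drive_tool", "arguments": {"moves": [{"x": -0.6, "y": 0, "z": 0.9, "rx": 0, "ry": 0, "rz": 0, "fingers": 1}, {"x": -1.2, "y": 0, "z": 1.8, "rx": 0, "ry": 0, "rz": 0, "fingers": 1}, {"x": -1.2, "y": 0, "z": 1.8, "rx": 0, "ry": 0, "rz": 0, "fingers": 1}]}}

```text
time_s: 19.12
tool_pos: [0.5299, -0.0622, 0.2452]
tool_rot: [180.0, 0.0, 10.0]
force: [1.4, -0.4, 1.6]
grip_width: -0.0002
grasp_force: 1.1
```

```bash
python3 - <<'E'
from q import *
s=snap('scene','s13'); c=snap('wrist','w13')
h=cv2.cvtColor(s['image'],cv2.COLOR_RGB2HSV)
for u in(254,258,262): print(u,[(v,*map(int,s['image'][v,u])) for v in range(174,204,2)])
o=sensors.get_obs();print(rel(o['tool_pos']),o['force'],o['wrist_torque'])
t=load('s12')
for q in(.97,.75,.65):
  for xp in(-4.5,):
    X=np.r_[piv+ex*(xp-52*np.cos(q))/1e3+ey*.0005,.21+.052*np.sin(q)]; print(q,proj(s,X))
E
```

```text
254 [(174, 27, 31, 33), (176, 24, 29, 31), (178, 25, 26, 32), (180, 17, 25, 33), (182, 49, 41, 40), (184, 54, 61, 68), (186, 94, 102, 111), (188, 91, 98, 106), (190, 171, 179, 184), (192, 158, 167, 171), (194, 255, 255, 255), (196, 255, 255, 255), (198, 255, 255, 255), (200, 255, 255, 255), (202, 92, 111, 145)]
258 [(174, 59, 53, 51), (176, 43, 44, 45), (178, 39, 41, 44), (180, 48, 50, 53), (182, 43, 46, 50), (184, 50, 54, 56), (186, 41, 42, 46), (188, 41, 43, 46), (190, 173, 179, 183), (192, 163, 168, 171), (194, 255, 255, 255), (196, 249, 251, 252), (198, 249, 251, 252), (200, 255, 255, 255), (202, 102, 124, 151)]
262 [(174, 31, 33, 36), (176, 28, 31, 34), (178, 32, 32, 32), (180, 48, 40, 38), (182, 74, 52, 39), (184, 87, 90, 95), (186, 77, 80, 84), (188, 108, 114, 115), (190, 179, 189, 192), (192, 255, 255, 255), (194, 255, 255, 255), (196, 255, 255, 255), (198, 255, 255, 255), (200, 255, 255, 255), (202, 121, 141, 166)]
[-29.6214   0.9379  35.2277] [ 2.4674 -1.0836  1.6064] [-0.0808 -0.4928  0.025 ]
0.97 [258.3482 180.4425]
0.75 [258.5432 181.6216]
0.65 [258.62   182.4903]
```

Call:
{"name": "drive_tool", "arguments": {"moves": [{"x": -0.5, "y": 0, "z": 0.8, "rx": 0, "ry": 0, "rz": 0, "fingers": 1}, {"x": -1, "y": 0, "z": 1.6, "rx": 0, "ry": 0, "rz": 0, "fingers": 1}, {"x": -1.5, "y": 0, "z": 2.4, "rx": 0, "ry": 0, "rz": 0, "fingers": 1}, {"x": -1.5, "y": 0, "z": 2.4, "rx": 0, "ry": 0, "rz": 0, "fingers": 1}]}}

```text
time_s: 19.73
tool_pos: [0.5284, -0.0625, 0.2428]
tool_rot: [180.0, 0.0, 10.0]
force: [1.4, -0.6, 1.8]
grip_width: 0.0007
grasp_force: 1.1
```

Call:
{"name": "drive_tool", "arguments": {"moves": [{"x": -0.4, "y": 0, "z": 0.8, "rx": 0, "ry": 0, "rz": 0, "fingers": 1}, {"x": -0.9, "y": 0, "z": 1.7, "rx": 0, "ry": 0, "rz": 0, "fingers": 1}, {"x": -1.3, "y": 0, "z": 2.5, "rx": 0, "ry": 0, "rz": 0, "fingers": 1}, {"x": -1.3, "y": 0, "z": 2.5, "rx": 0, "ry": 0, "rz": 0, "fingers": 1}]}}

```text
time_s: 20.23
tool_pos: [0.5271, -0.0627, 0.2403]
tool_rot: [180.0, 0.0, 10.0]
force: [0.8, -0.8, 2.2]
grip_width: 0.0006
grasp_force: 0.9
```

Call:
{"name": "drive_tool", "arguments": {"moves": [{"x": -0.5, "y": 0, "z": 0.9, "rx": 0, "ry": 0, "rz": 0, "fingers": 1}, {"x": -0.9, "y": 0, "z": 1.7, "rx": 0, "ry": 0, "rz": 0, "fingers": 1}, {"x": -1.4, "y": 0, "z": 2.6, "rx": 0, "ry": 0, "rz": 0, "fingers": 1}, {"x": -1.4, "y": 0, "z": 2.6, "rx": 0, "ry": 0, "rz": 0, "fingers": 1}]}}

```text
time_s: 20.72
tool_pos: [0.5258, -0.0629, 0.2376]
tool_rot: [-180.0, 0.0, 10.0]
force: [0.2, -1.3, 1.1]
grip_width: 0.0007
grasp_force: 0.8
```

Call:
{"name": "drive_tool", "arguments": {"moves": [{"x": -0.4, "y": 0, "z": 0.9, "rx": 0, "ry": 0, "rz": 0, "fingers": 1}, {"x": -0.8, "y": 0, "z": 1.8, "rx": 0, "ry": 0, "rz": 0, "fingers": 1}, {"x": -1.2, "y": 0, "z": 2.7, "rx": 0, "ry": 0, "rz": 0, "fingers": 1}, {"x": -1.2, "y": 0, "z": 2.7, "rx": 0, "ry": 0, "rz": 0, "fingers": 1}]}}

```text
time_s: 21.22
tool_pos: [0.5246, -0.063, 0.2349]
tool_rot: [-180.0, 0.0, 10.0]
force: [0.4, 0.1, 1.2]
grip_width: 0.0004
grasp_force: 0.6
```

```bash
python3 - <<'E'
from q import *
s=snap('scene','s14'); s0=load('s12'); s00=load('s0'); t=snap('top','t14')
def f(im,u,v0,v1):
    h=cv2.cvtColor(im,cv2.COLOR_RGB2HSV)[v0:v1,u]; return ''.join('B' if 8<p[0]<30 and p[1]>70 else ('b' if 95<p[0]<130 and p[1]>90 else '.') for p in h)
for u in(247,250,254,257,261,264,267): print(u,f(s0['image'],u,190,230),f(s['image'],u,190,230))
print('shut latch ref')
for u in(163,166,169,172,175): print(u,f(s['image'],u,190,230))
print('px',[(v,*map(int,s0['image'][v,257]),*map(int,s['image'][v,257])) for v in range(208,226)])
E
```

```text
247 BBBBBBB.bbbbbbbbbbbbbbbbb..b..bbbbbbbbbb BBBBBBB.bbbbbbbbbbbbbbbbb....bbbbbbbbbbb
250 BBBBBB.BBBBBBBBBBBBBB...B.Bb..bbbbbbbbbb BBBBBBB.bBBBBBBBBBBBBBBB.B...bbbbbbbbbbb
254 ...........bb............BB...BBBBBbbbbb ........................BB....BBBB.bbbbb
257 ...........b.............BB....BBBB.bbbb ........................BB....BBBB.bbbbb
261 ...........b.............BB....BBBB.bbbb ........................BB....BBBBBbbbbb
264 BBBBBB.....BBBBBBBBBBB..BBBb..bbbbbbbbbb .BBBBBBBb......BBBBBBB.BBB.b.bbbbbbbbbbb
267 BBBBBBB.bbbbbbbbbbbbbbbbb..b..bbbbbbbbbb BBBBBBBBbbbbbbbbbbbbbbbbb..b.bbbbbbbbbbb
shut latch ref
163 BBBBBBBbbbBB.BB.B.bbb...BBB...BBB.bbbbbb
166 BBBBBBBb................BBB...BBB.bbbbbb
169 .B......................BBB....BB.bbbbbb
172 BB......................BBB.BBBB.bbbbbbb
175 BB..................BBBBB.B.bbbbbbbbbbbb
px [(208, 141, 145, 149, 147, 153, 155), (209, 141, 145, 149, 142, 147, 149), (210, 158, 165, 167, 127, 134, 136), (211, 177, 184, 189, 227, 235, 237), (212, 255, 255, 255, 250, 254, 255), (213, 234, 241, 253, 201, 215, 236), (214, 219, 201, 170, 255, 242, 127), (215, 255, 236, 107, 211, 152, 48), (216, 177, 133, 62, 143, 149, 158), (217, 241, 252, 255, 240, 246, 253), (218, 245, 251, 255, 245, 251, 255), (219, 255, 255, 255, 240, 242, 240), (220, 183, 175, 157, 214, 170, 100), (221, 205, 157, 74, 209, 161, 74), (222, 210, 164, 78, 213, 166, 79), (223, 213, 166, 80, 224, 171, 75), (224, 231, 174, 73, 147, 141, 120), (225, 111, 123, 143, 58, 104, 173)]
```

The bar and keeper moved together by about 1 px, so the lid is being drawn in with the bail still hooked. The force is falling toward dead centre, so I'll press on.

Call:
{"name": "drive_tool", "arguments": {"moves": [{"x": -0.4, "y": 0, "z": 1, "rx": 0, "ry": 0, "rz": 0, "fingers": 1}, {"x": -0.7, "y": 0, "z": 2, "rx": 0, "ry": 0, "rz": 0, "fingers": 1}, {"x": -1, "y": 0, "z": 3, "rx": 0, "ry": 0, "rz": 0, "fingers": 1}, {"x": -1, "y": 0, "z": 3, "rx": 0, "ry": 0, "rz": 0, "fingers": 1}]}}

```text
time_s: 21.82
tool_pos: [0.5236, -0.0632, 0.2319]
tool_rot: [-180.0, 0.0, 10.0]
force: [-0.1, 0.1, 0.7]
grip_width: 0.0007
grasp_force: 0.3
```

Call:
{"name": "drive_tool", "arguments": {"moves": [{"x": -0.3, "y": 0, "z": 1, "rx": 0, "ry": 0, "rz": 0, "fingers": 1}, {"x": -0.5, "y": 0, "z": 2, "rx": 0, "ry": 0, "rz": 0, "fingers": 1}, {"x": -0.8, "y": 0, "z": 3, "rx": 0, "ry": 0, "rz": 0, "fingers": 1}, {"x": -0.8, "y": 0, "z": 3, "rx": 0, "ry": 0, "rz": 0, "fingers": 1}]}}

```text
time_s: 22.32
tool_pos: [0.5229, -0.0633, 0.2289]
tool_rot: [-180.0, 0.0, 10.0]
force: [-0.1, 1.1, -0.0]
grip_width: 0.0006
grasp_force: 0.1
```

Call:
{"name": "drive_tool", "arguments": {"moves": [{"x": -0.2, "y": 0, "z": 1, "rx": 0, "ry": 0, "rz": 0, "fingers": 1}, {"x": -0.4, "y": 0, "z": 2, "rx": 0, "ry": 0, "rz": 0, "fingers": 1}, {"x": -0.6, "y": 0, "z": 3, "rx": 0, "ry": 0, "rz": 0, "fingers": 1}, {"x": -0.6, "y": 0, "z": 3, "rx": 0, "ry": 0, "rz": 0, "fingers": 1}]}}

```text
time_s: 22.82
tool_pos: [0.5223, -0.0634, 0.2259]
tool_rot: [-180.0, 0.0, 10.0]
force: [1.0, 0.1, 0.4]
grip_width: 0.0007
grasp_force: 0.0
```

The contact force is gone, so it seems to have snapped over. I'll follow down to confirm where the lever lies.

Call:
{"name": "drive_tool", "arguments": {"moves": [{"x": 0, "y": 0, "z": 1.5, "rx": 0, "ry": 0, "rz": 0, "fingers": 1}, {"x": 0, "y": 0, "z": 3, "rx": 0, "ry": 0, "rz": 0, "fingers": 1}, {"x": 0, "y": 0, "z": 4.5, "rx": 0, "ry": 0, "rz": 0, "fingers": 1}, {"x": 0, "y": 0, "z": 4.5, "rx": 0, "ry": 0, "rz": 0, "fingers": 1}]}}

```text
time_s: 23.32
tool_pos: [0.5223, -0.0634, 0.2215]
tool_rot: [-180.0, 0.0, 10.0]
force: [0.3, 0.3, 0.0]
grip_width: 0.0004
grasp_force: 0.0
```

Call:
{"name": "drive_tool", "arguments": {"moves": [{"x": 0, "y": 0, "z": 1, "rx": 0, "ry": 0, "rz": 0, "fingers": 1}, {"x": 0, "y": 0, "z": 2, "rx": 0, "ry": 0, "rz": 0, "fingers": 1}, {"x": 0, "y": 0, "z": 2, "rx": 0, "ry": 0, "rz": 0, "fingers": 1}]}}

```text
time_s: 23.7
tool_pos: [0.5225, -0.0634, 0.2199]
tool_rot: [180.0, -0.0, 10.0]
force: [-0.7, 0.9, 2.6]
grip_width: 0.0002
grasp_force: 1.2
```

The lever's top sits at about 0.212 m, where it should be when shut. I'll retreat and verify.

Call:
{"name": "drive_tool", "arguments": {"moves": [{"x": 0, "y": 0, "z": -10, "rx": 0, "ry": 0, "rz": 0, "fingers": 1}, {"x": 0, "y": 0, "z": -50, "rx": 0, "ry": 0, "rz": 0, "fingers": 1}, {"x": 0, "y": 0, "z": -100, "rx": 0, "ry": 0, "rz": 0, "fingers": 1}, {"x": 0, "y": 0, "z": -130, "rx": 0, "ry": 0, "rz": 0, "fingers": 1}, {"x": 0, "y": 0, "z": -130, "rx": 0, "ry": 0, "rz": 0, "fingers": 1}, {"x": 0, "y": 0, "z": -130, "rx": 0, "ry": 0, "rz": 0, "fingers": 1}]}}

```text
time_s: 24.45
tool_pos: [0.5221, -0.0635, 0.3491]
tool_rot: [-180.0, 0.0, 10.0]
force: [-0.3, 0.0, -1.0]
grip_width: 0.0005
grasp_force: 0.0
```

```bash
python3 - <<'E'
from q import *
s=snap('scene','s15'); c=snap('wrist','w15'); s0=load('s12')
def f(im,u,v0,v1):
    h=cv2.cvtColor(im,cv2.COLOR_RGB2HSV)[v0:v1,u]; return ''.join('B' if 8<p[0]<30 and p[1]>70 else ('b' if 95<p[0]<130 and p[1]>90 else '.') for p in h)
print('open latch: before, now');
for u in(247,250,254,257,261,264,267): print(u,f(s0['image'],u,176,230),f(s['image'],u,176,230))
print('shut latch')
for u in(163,166,169,172,176,180): print(u,f(s['image'],u,176,230))
tip=np.array([258.5,0]); 
for q in(0,.15,.4):
  X=np.r_[piv+ex*(-4.5-52*np.cos(q))/1e3,.21+.052*np.sin(q)+.0015]; print(q,'tip predicted row',proj(s,X))
E
```

```text
open latch: before, now
247 BBBBBBBBBBBBBBBBBBBBB.bbbbbbbbbbbbbbbbb..b..bbbbbbbbbb BBBBBBBBBBBBBBBBBBBBB.bbbbbbbbbbbbbbbbb....bbbbbbbbbbb
250 .BBBBBBBBBBBBBBBBBBB.BBBBBBBBBBBBBB...B.Bb..bbbbbbbbbb BB.B.BBBBBBBB.BBBBBBB.bb.BBBBBBBBBBBBB.B...bbbbbbbbbbb
254 BBBB.....................bb............BB...BBBBBbbbbb BBBBBBBBBBBBBBBB......................BB....BBBB.bbbbb
257 BBBBB....................b.............BB....BBBB.bbbb BB.BBBBBBBBBBBBB......................BB....BBBB.bbbbb
261 B.BBB....................b.............BB....BBBB.bbbb BBBBBBBBBBBBBBBB......................BB....BBBBBbbbbb
264 BBBBBBBBBBBBBBBBBBBB.....BBBBBBBBBBB..BBBb..bbbbbbbbbb BBBBBBBBBBBBBBBBBBBBBBbb.....BBBBBBB.BBB.b.bbbbbbbbbbb
267 BBBBBBBBBBBBBBBBBBBBB.bbbbbbbbbbbbbbbbb..b..bbbbbbbbbb BBBBBBBBBBBBBBBBBBBBBBbbbbbbbbbbbbbbbbb..b.bbbbbbbbbbb
shut latch
163 BBBBB.BBBBBBBBBBBBBBBbbbBB.BB.B.bbb...BBB...BBB.bbbbbb
166 BBBBBBBBBBBBBBBBBBBBBb................BBB...BBB.bbbbbb
169 BBBBBBBBBBBBBBBB......................BBB....BB.bbbbbb
172 BBBBBBBBBBBBBBBB......................BBB.BBBB.bbbbbbb
176 BBBBBBBBBBBBBBBB..............BBBBB...B...bbbbbbbbbbbb
180 BBBBBBBBBBBBBBBBBBBBBbbbbbbbbbbbbbbbbbb...bbbbbbbbbbbb
0 tip predicted row [258.6822 191.6904]
0.15 tip predicted row [258.6549 188.9113]
0.4 tip predicted row [258.5586 184.9111]
```

The lever tip is at row 192, which matches q = 0 and looks the same as the fastened latch. The bail is still hooked, the lid is in, and the arm is clear, so I'm handing in.

```bash
python3 -c "
from h import *
print(workorder.sign_off())"
```

```text
the job is handed in; nothing more can be done
None
```

I fastened the open latch and handed the job in: the last pictures show the bail hooked and the lever fully shut with the lid drawn in, and the arm is clear of everything; sign-off returned no verdict.

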